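# Hang the gourd carving on the lacquering line

### The arm

A 6-joint arm with a two-finger parallel gripper is mounted at the origin on the work surface. World frame = base frame: x ahead of the robot, y to its left, z up, the work surface at z = 0. Lengths are in m, angles in rad, forces in N, time in s.
With the tool pointing down it reaches from about 0.425 to 0.95 m from the base axis. Payload 3.5 kg.
Tool frame: the origin (TCP) lies at the very end of the fingers, on their centre line; the grasp point (between the pads) lies 19 mm behind it (ctrl.grip_point_offset is the distance from the TCP to the grasp point, in m); z points along the fingers, y is the line along which they close (so a half turn about z gives the same grasp; the last joint's range is limited). The gripper opens to 85 mm and grips with 20 to 120 N. Pads are 22 mm wide; open, the fingers measure 114 mm over their backs; the gripper's body (76 mm by 85 mm) begins 54 mm behind the grasp point. The pads swing forward as they close: fully open they stand 13 mm farther back than shut.
Start: joints at [0.957, 0.286, 1.577, -0, 1.279, -0.15], TCP at [0.302, 0.604, 0.205] pointing down, gripper open.
Joint ranges: [-2.77, 2.77], [-0.9, 2.22], [0.21, 2.48], [-1.53, 4.67], [0.24, 2.81], [-2.84, 2.84]. Speed limits (rad/s): [2.79, 2.79, 3.14, 3.14, 3.14, 3.14].

### API

Orientations are given as a unit quaternion [x, y, z, w].
In Python, from plant import ctrl gives the robot as it stands. The module is installed in compiled form; this text tells all that it offers.
- The arm moves only by the shell command python3 -m pendant 'ROWS' [OPENING] [FORCE]. ROWS is JSON, a list of rows, each an object of numbers: "dx", "dy", "dz": the shift along the tool's x, y, z in cm; "twist": the turn about the tool's z in degrees. A call has 1 to 10 rows; each row is the pose to reach, as a shift and turn from the pose commanded when the call began, along the tool's axes at that moment; what a row does not reach only later rows make up. A row lasts 1/8 s, in which the tool goes at most 62.5 mm and 10.7 degrees, less where a joint would pass 70% of its speed; a pose out of reach is approached as far as the arm can. A call with a gripper value outside its range is refused whole. OPENING is the opening in per cent of the stroke, from 0 (shut) to 100 (fully open), set as the call begins (- or left out, the last holds). The fingers move at their own pace and stop on an object; FORCE is the grip in N (left out, the last holds). Time passes only in rows, so rows that repeat a pose let the fingers close. It gives the time, the measured TCP pose, the force, the opening and the grip force at its end, in the units of the state.
- ctrl.get_state(): the state, without advancing time (a new reading comes with each control period).
- ctrl.read_camera(name): name is "scene" or "top"; returns a dict with "img" (384x512x3 uint8, red, green, blue), "depth" (384x512 float32, m along the optical axis (not along the pixel's ray), 0 where there is no reading), "camera_matrix" (3x3 intrinsics, pixels), "xyz" and "rotation" of the camera in the world. Camera axes: x right, y up, looking along -z (the intrinsics and any distortion apply to the point x, -y, -z); pixel columns grow to the right and rows downward; lengths in m; the calibration is good to about 2 mm. A picture is of the moment at which its call begins.
- ctrl.sign_off(): hands the job in; it is judged then, once.
The state is a dict: "time": time; "qpos": joint angles; "dq": joint speeds; "joint_efforts": joint torques, N m; "eef_pos": TCP position; "tcp_rot": TCP orientation; "contact_force": force on the tool from outside, world axes, zero at the start; "wrist_torque": the same for the moment, N m; "opening": opening from 0.0 (shut) to 1.0 (fully open); "finger_force": force on a finger pad.
Only numpy, scipy, OpenCV 4.12 (cv2) and the standard library are available. Lean on these libraries where they do the work, as an engineer would, in place of code of your own. Each camera call takes 0.05 s, during which the arm holds its last target. There are 200 camera calls.

### The job

Hang the gourd-shaped carving on the conveyor rail, between the two stop pins: lift its hook over the rail's upright lip and lower it until it hangs upright, straight across the rail, with its tongue down in the channel behind the lip. Do not knock over the lantern and plaque carvings standing beside it.

Things in the scene. Friction and masses are not known exactly. Their poses are not given: they have to be found in the camera images.
- gourd_grip (a point): Centre of the 24x24x32 mm wooden grip block on the gourd carving's hanger, 221 mm above the foot. A loose double-bulbed wooden gourd, 72 mm tall, bulbs 62 and 40 mm wide, about 0.26 kg, upright on a 30 mm high plank. Hanger: C of 24 mm wide aluminium bar, open to +x: arm on the gourd (top 80 mm above foot), stem in front, bridge, tongue. Axes: x from stem to tongue, away from the robot; z up.
- gourd_tip (a point): Lower end of the tongue, 27 mm in +x of the grip centre and 63 mm below it, same axes. Tongue 6 mm thick, hangs 22 mm down from the bridge (underside 41 mm below the grip centre, 60 mm long in x, 8 mm thick). The 6 mm stem is at x -24 to -30 mm from the grip, so the throat between stem and tongue is 48 mm wide, centred under the grip.
- bay (a point): Middle of the top edge of the fixed rail's lip, midway between stop pins (brass, 80 mm either side in y, 16 mm wide, 20 mm above the lip). y along rail, x square to it to the channel (away from robot), z up. Lip 8 mm thick, top 195 mm above bench; channel behind 52 mm wide, floor 30 mm down; rail underside 36 mm down, open below. Seated, the bridge rests on the lip. A cone carving hangs at -y.
- lantern_grip (a point): Grip block centre of the lantern carving: a square wooden lantern, 60 mm wide, on a hanger just like the gourd's (237 mm tall in all, this point 221 mm above the foot). Stands loose in the same row, in any order. Leave it standing.
- plaque_grip (a point): Grip block centre of the plaque carving: a flat upright wooden plaque, 68 mm wide, 22 mm thick, on a 40 x 76 mm foot, with a hanger just like the gourd's (237 mm tall in all, this point 221 mm above the foot). Stands loose in the same row, in any order. Leave it standing.
There are look-alikes about, which are no part of the job. What is shaped like the part that bears gourd_grip but green is not meant.

How it is judged:
On the way, in this order (a step that is already met when the one before it is completed fails the run):
1. the gourd's tongue is above the lip and behind it, over the channel (z of gourd_tip in the frame of bay above 0.001 m and x of gourd_tip in the frame of bay between 0.004 and 0.06 m), for 0.05 s.
2. the gourd hangs seated on the lip between the pins (x of gourd_tip in the frame of bay between 0.004 and 0.055 m and y of gourd_tip in the frame of bay between -0.065 and 0.065 m and z of gourd_tip in the frame of bay between -0.036 and -0.01 m and x of gourd_grip in the frame of bay between -0.035 and 0.035 m and z of gourd_grip in the frame of bay between 0.028 and 0.052 m and angle between gourd_grip's own z axis and vertical below 0.3 rad and angle between the x axis of gourd_grip and the x axis of bay, either way round below 0.35 rad), for 0.2 s.
At the end, for the whole second after the job is handed in: The gourd hangs between the pins: tongue end 10-36 mm below the lip top, 4-55 mm behind the lip, within 65 mm of the bay middle along the rail; grip centre within 35 mm of the lip square to the rail, 28-52 mm above it; upright within 17 deg, square to the rail within 20 deg (all of step 2); the robot touches nothing.
It fails at once if the lantern or the plaque carving is knocked over (angle between any of lantern_grip, plaque_grip's own z axis and vertical above 0.6 rad).
It also fails if it takes over 40 s, if anything falls off the work surface, if the arm or the gripper's body presses on something with over 40 N, if the wrist force passes 120 N, or if a joint passes its speed limit or range.

## Working session

There is one attempt and no reset: what is moved stays moved. The work goes in short steps, Python scripts to look and compute and a shell command to move; the robot and the scene stay as the last step left them, time stands still between calls to the robot, and variables do not carry over. Pictures are saved under pics/ and viewed, at most 10 in all, crops included, and the job is handed in when it is done.

```bash
mkdir -p pics
cat > h.py <<'E'
import numpy as np, cv2
from plant import ctrl
def cam(n):
    c=ctrl.read_camera(n); K=np.array(c["camera_matrix"]); R=np.array(c["rotation"]); 
    if R.shape!=(3,3):
        from scipy.spatial.transform import Rotation as Ro; R=Ro.from_quat(R.ravel()).as_matrix()
    d=c["depth"]; v,u=np.mgrid[:384,:512]
    P=np.stack([(u-K[0,2])/K[0,0]*d,-(v-K[1,2])/K[1,1]*d,-d],-1)@R.T+np.array(c["xyz"])
    P[d==0]=np.nan
    return c,P
E
python3 - <<'E'
from h import *
s=ctrl.get_state();print({k:np.round(v,3).tolist() for k,v in s.items()})
for n in("scene","top"):
    c,P=cam(n);print(n,c.keys(),c["camera_matrix"],c["xyz"],c["rotation"])
    cv2.imwrite(f"pics/{n}0.png",cv2.resize(c["img"][...,::-1],(800,600)))
    np.savez(f"{n}0.npz",P=P,img=c["img"])
E
```

```text
{'time': 0.0, 'qpos': [0.957, 0.287, 1.578, -0.0, 1.279, -0.15], 'dq': [0.0, -0.001, 0.002, 0.001, 0.002, -0.001], 'joint_efforts': [-0.001, -40.599, -29.262, -0.0, 0.006, 0.0], 'eef_pos': [0.302, 0.603, 0.203], 'tcp_rot': [0.23, 0.973, -0.001, -0.0], 'contact_force': [0.284, -0.312, -0.903], 'wrist_torque': [-0.021, 0.081, 0.004], 'finger_force': 0.0, 'opening': 1.002}
scene dict_keys(['img', 'depth', 'camera_matrix', 'xyz', 'rotation']) [[498.88349398   0.         250.60076101]
 [  0.         498.88349398 191.66102853]
 [  0.           0.           1.        ]] [1.24755894 0.01405732 0.82501336] [0.29232588 0.30774864 0.6463943  0.63404319]
top dict_keys(['img', 'depth', 'camera_matrix', 'xyz', 'rotation']) [[466.12041362   0.         255.9734614 ]
 [  0.         466.12041362 189.67616343]
 [  0.           0.           1.        ]] [0.37683842 0.00805098 1.09598484] [ 0.04551565 -0.05645364 -0.70380387  0.7066834 ]
```

View pics/scene0.png

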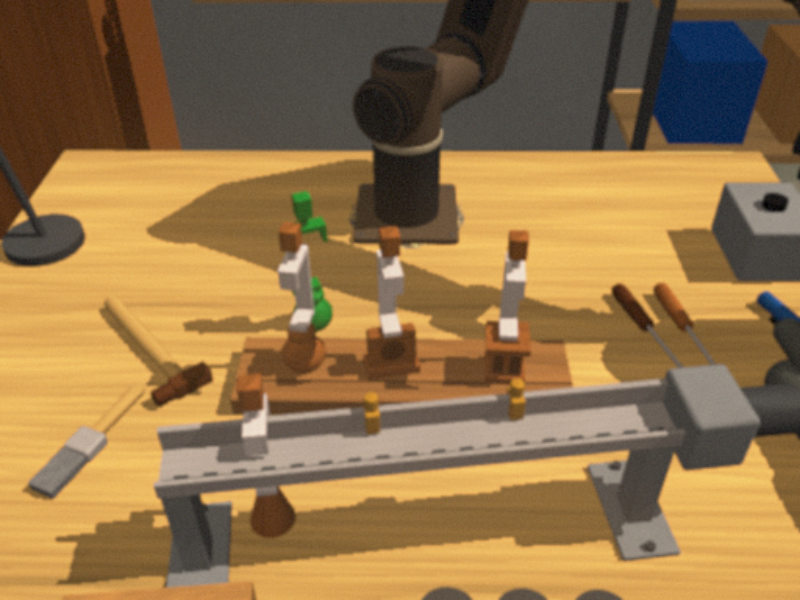

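View pics/top0.png

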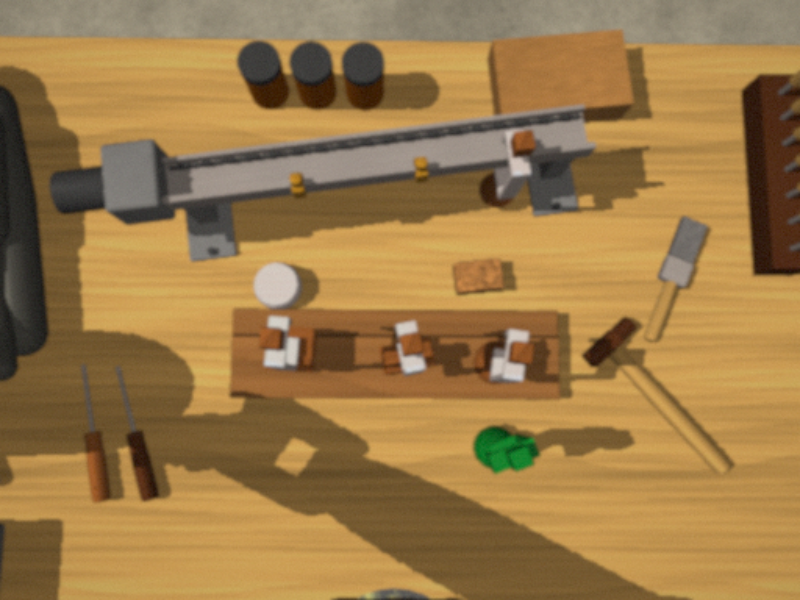

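Scene view (800x600): three brown carvings stand on the plank: a round body at (303,350), a plaque at (390,348) and a square lantern at (508,350). There is also a green gourd at (315,300) and a brown cone hanging on the rail at (265,510). The brown double-bulb at (303,350), which is (515,350) in the top view, fits the description. The green one is the excluded look-alike. Next I'll confirm with a crop and measure.

Run:
```python
from h import *
z=np.load("scene0.npz");im=z["img"]
cv2.imwrite("pics/crop0.png",cv2.resize(im[120:260,130:380,::-1],(800,448),interpolation=cv2.INTER_CUBIC))
for n in("scene","top"):
    z=np.load(n+"0.npz");im=z["img"];P=z["P"]
    hsv=cv2.cvtColor(im,cv2.COLOR_RGB2HSV)
    H,S,V=[hsv[...,i].astype(int) for i in range(3)]
    ok=np.isfinite(P[...,2])&(P[...,0]>0.3)
    def comps(m,lab,mn=12):
        k,L,st,ce=cv2.connectedComponentsWithStats(m.astype(np.uint8))
        for i in range(1,k):
            if st[i,4]>=mn:
                Q=P[L==i];print(n,lab,ce[i].round(),st[i,4],"med",np.median(Q,0).round(4),"min",Q.min(0).round(3),"max",Q.max(0).round(3))
                if lab=="griptop":
                    print("   rect",cv2.minAreaRect((Q[:,:2]*1000).astype(np.float32)))
    comps(ok&(P[...,2]>0.258)&(P[...,2]<0.276)&(S>90)&(H<20)&(P[...,0]<.62),"griptop")
    comps(ok&(P[...,2]>0.222)&(P[...,2]<0.285)&(S>90)&(H<20)&(P[...,0]<.85),"grip")
    comps(ok&(P[...,2]>0.198)&(P[...,2]<0.222)&(S>110)&(H<32),"pin")
    comps(ok&(P[...,2]>0.185)&(P[...,2]<0.222)&(S<70)&(P[...,0]<.62),"bridge")
    m=ok&(P[...,2]>0.188)&(P[...,2]<0.202)&(S<90)&(P[...,0]>.6)&(P[...,1]<.4)&(P[...,1]>-.4)
    comps(m,"lip")
    Q=P[m]
    for y in np.arange(-.3,.3,.05):
        q=Q[abs(Q[:,1]-y)<.01]
        if len(q):print(n,"lipx",round(y,2),np.percentile(q[:,0],[0,10,50,90,100]).round(4),np.median(q[:,2]).round(4))
```

```text
scene griptop [185. 147.] 123 med [ 0.4394 -0.1431  0.265 ] min [ 0.42  -0.156  0.258] max [ 0.447 -0.132  0.269]
   rect ((433.52825927734375, -143.98497009277344), (23.952688217163086, 26.23463249206543), 84.1634521484375)
scene griptop [249. 150.] 123 med [ 0.4481 -0.0164  0.2651] min [ 0.43  -0.03   0.258] max [ 0.458 -0.004  0.268]
   rect ((442.5675048828125, -16.789627075195312), (27.50393295288086, 23.979753494262695), 12.439353942871094)
scene griptop [332. 152.] 122 med [0.454  0.1442 0.2652] min [0.437 0.133 0.258] max [0.462 0.156 0.268]
   rect ((449.4924011230469, 144.5532989501953), (23.271564483642578, 25.62961196899414), 88.86698913574219)
scene grip [185. 151.] 255 med [ 0.4427 -0.1427  0.2572] min [ 0.42  -0.157  0.23 ] max [ 0.448 -0.131  0.269]
scene grip [249. 154.] 244 med [ 0.4516 -0.0162  0.2581] min [ 0.43  -0.031  0.235] max [ 0.458 -0.004  0.268]
scene grip [331. 156.] 243 med [0.4579 0.144  0.2582] min [0.437 0.132 0.234] max [0.463 0.156 0.268]
scene grip [160. 250.] 355 med [ 0.7006 -0.1527  0.2469] min [ 0.678 -0.167  0.222] max [ 0.706 -0.141  0.253]

[... 4217 characters left out ...]
0.3865 0.1955] min [0.63  0.368 0.188] max [0.672 0.4   0.201]
top lipx -0.25 [0.7031 0.7038 0.7067 0.711  0.7114] 0.1946
top lipx -0.2 [0.6947 0.6971 0.7006 0.7045 0.7066] 0.1941
top lipx -0.15 [0.663  0.6647 0.6775 0.6972 0.7181] 0.2002
top lipx -0.1 [0.6814 0.6823 0.6859 0.6902 0.6919] 0.195
top lipx -0.05 [0.6744 0.6755 0.6787 0.6832 0.6845] 0.1941
top lipx -0.0 [0.6669 0.6684 0.6713 0.6759 0.6775] 0.1948
top lipx 0.05 [0.66   0.6615 0.6648 0.6691 0.6713] 0.1946
top lipx 0.1 [0.6534 0.6543 0.6578 0.6618 0.6631] 0.1948
top lipx 0.15 [0.6461 0.6469 0.651  0.655  0.6562] 0.1943
top lipx 0.2 [0.6384 0.6404 0.6435 0.6474 0.6498] 0.1946
top lipx 0.25 [0.6314 0.6333 0.6363 0.6402 0.6423] 0.1947
```

View pics/crop0.png

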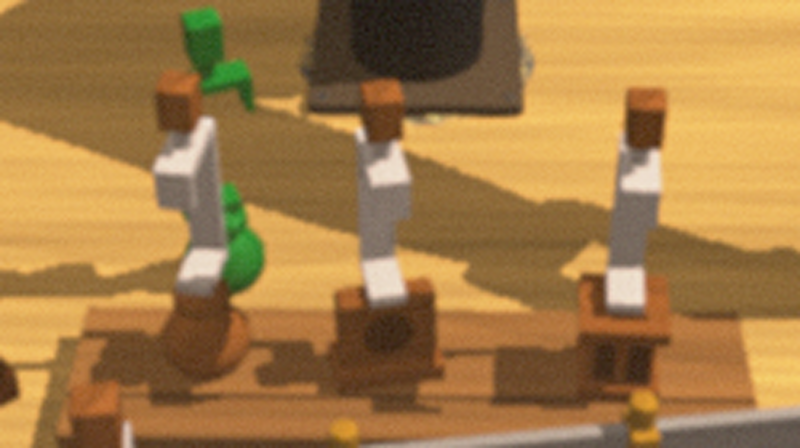

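The crop shows the brown double-bulb (crop px 205,330) with its hanger, and the green look-alike behind it at (240,240). The target is confirmed: grip at (0.4345, -0.1435, 0.251), yaw about -6°. The bay is at about (0.6655, 0.048, 0.195), yaw about +8°.

```bash
python3 -m pendant '[{"dz":-5},{"dz":-10,"dx":-1,"dy":-1},{"dz":-15,"dx":-4,"dy":-5},{"dz":-15,"dx":-7.5,"dy":-10,"twist":-5},{"dz":-15,"dx":-11,"dy":-15,"twist":-10},{"dz":-15,"dx":-14.5,"dy":-20,"twist":-15},{"dz":-15,"dx":-18,"dy":-25,"twist":-20},{"dz":-15,"dx":-22,"dy":-30,"twist":-20},{"dz":-15,"dx":-25.5,"dy":-35,"twist":-20},{"dz":-15,"dx":-29,"dy":-40,"twist":-20}]' 100
python3 - <<'E'
from h import *
from scipy.spatial.transform import Rotation as Ro
P=np.load("top0.npz")["P"];im=np.load("top0.npz")["img"]
S=cv2.cvtColor(im,cv2.COLOR_RGB2HSV)[...,1]
m=(P[...,2]>.213)&(P[...,2]<.222)&(S<70)&(abs(P[...,0]-.435)<.05)&(abs(P[...,1]+.143)<.04)
q=(P[m][:,:2]*1000).astype(np.float32);print(cv2.minAreaRect(q))
p=np.load("scene0.npz");P=p["P"];im=p["img"];hs=cv2.cvtColor(im,cv2.COLOR_RGB2HSV)
g=(hs[...,0]>40)&(hs[...,0]<80)&(hs[...,1]>120);print("green",np.nanmin(P[g],0),np.nanmax(P[g],0))
s=ctrl.get_state();print(s["eef_pos"],Ro.from_quat(s["tcp_rot"]).as_matrix().round(3))
R=Ro.from_quat(s["tcp_rot"]).as_matrix();print(R.T@(np.array([.4345,-.1435,.232])-s["eef_pos"])*100)
E
```

```text
((435.12322998046875, -143.48500061035156), (24.44438934326172, 60.09354782104492), 80.6108627319336)
green [-0.13289517 -0.19214403 -0.00307918] [0.34283812 0.62190556 0.33666546]
[0.30153734 0.60316616 0.20324951] [[-0.894  0.447 -0.001]
 [ 0.447  0.894 -0.002]
 [ 0.    -0.002 -1.   ]]
[-45.2917194  -60.83757309  -2.75862111]$[0]: bad value
```

```bash
python3 -m pendant '[{"dx":0,"dy":0,"dz":-5,"twist":0},{"dx":-1,"dy":-1,"dz":-10,"twist":0},{"dx":-4,"dy":-5,"dz":-15,"twist":0},{"dx":-7.5,"dy":-10,"dz":-15,"twist":-5},{"dx":-11,"dy":-15,"dz":-15,"twist":-10},{"dx":-14.5,"dy":-20,"dz":-15,"twist":-15},{"dx":-18,"dy":-25,"dz":-15,"twist":-17},{"dx":-22,"dy":-30,"dz":-15,"twist":-17},{"dx":-25.5,"dy":-35,"dz":-15,"twist":-17},{"dx":-29,"dy":-40,"dz":-15,"twist":-17}]' 100
cat >> h.py <<'E'
from scipy.spatial.transform import Rotation as Ro
def go(p):
    s=ctrl.get_state();R=Ro.from_quat(s["tcp_rot"]).as_matrix()
    print("t",s["time"],"tcp",np.round(s["eef_pos"],4),"ty ang",np.degrees(np.arctan2(R[1,1],R[0,1])).round(2),"tz",R[:,2].round(3),"op",s["opening"],"ff",s["finger_force"],"cf",np.round(s["contact_force"],1),"rel cm",(R.T@(np.array(p)-s["eef_pos"])*100).round(2))
E
python3 -c "
from h import *
go([.435,-.1435,.232])"
```

```text
time: 1.35
eef_pos: [0.382, 0.1144, 0.3542]
tcp_rot: [0.083, 0.997, -0.0, 0.0]
contact_force: [0.2, -0.3, 0.6]
opening: 0.999
finger_force: 0.0
t 1.35 tcp [0.382  0.1144 0.3542] ty ang 80.45 tz [ 0. -0. -1.] op 0.9992829359184429 ff 0.0 cf [ 0.2 -0.3  0.6] rel cm [ -9.5  -24.55  12.22]
```

```bash
python3 -m pendant '[{"dx":-2,"dy":-5,"dz":0,"twist":0},{"dx":-4,"dy":-10,"dz":0,"twist":0},{"dx":-6,"dy":-15,"dz":0,"twist":0},{"dx":-8,"dy":-20,"dz":0,"twist":0},{"dx":-9.5,"dy":-24.5,"dz":0,"twist":0},{"dx":-9.5,"dy":-24.5,"dz":3,"twist":0},{"dx":-9.5,"dy":-24.5,"dz":5,"twist":0},{"dx":-9.5,"dy":-24.5,"dz":5,"twist":0}]' 100
python3 -c "
from h import *
go([.435,-.1435,.232])
c,P=cam('scene');cv2.imwrite('pics/a.png',cv2.resize(c['img'][90:260,110:370,::-1],(800,523)))
"
```

```text
time: 2.35
eef_pos: [0.4342, -0.1402, 0.3021]
tcp_rot: [0.083, 0.997, 0.001, -0.002]
contact_force: [-0.5, 0.3, -0.2]
opening: 1.002
finger_force: 0.0
t 2.35 tcp [ 0.4342 -0.1402  0.3021] ty ang 80.46 tz [-0.004  0.002 -1.   ] op 1.0024205347714865 ff 0.0 cf [-0.5  0.3 -0.2] rel cm [-0.16 -0.33  7.01]
```

View pics/a.png

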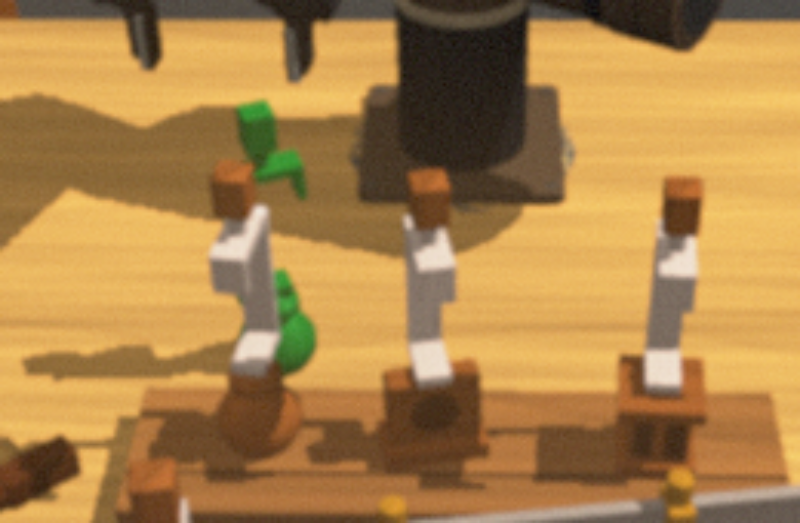

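The fingers (145,60) and (297,70) straddle the gourd's grip block (233,190), with room to spare next to the plaque. Next I descend and grip.

```bash
python3 -m pendant '[{"dx":-0.1,"dy":-0.3,"dz":2,"twist":0},{"dx":-0.1,"dy":-0.3,"dz":4,"twist":0},{"dx":-0.1,"dy":-0.3,"dz":6,"twist":0},{"dx":-0.1,"dy":-0.3,"dz":7,"twist":0},{"dx":-0.1,"dy":-0.3,"dz":7,"twist":0},{"dx":-0.1,"dy":-0.3,"dz":7,"twist":0}]' 100
python3 -m pendant '[{"dx":0,"dy":0,"dz":0,"twist":0},{"dx":0,"dy":0,"dz":0,"twist":0},{"dx":0,"dy":0,"dz":0,"twist":0},{"dx":0,"dy":0,"dz":0,"twist":0},{"dx":0,"dy":0,"dz":0,"twist":0},{"dx":0,"dy":0,"dz":0,"twist":0},{"dx":0,"dy":0,"dz":0,"twist":0},{"dx":0,"dy":0,"dz":0,"twist":0}]' 0 60
python3 -c "
from h import *
go([.435,-.1435,.232])"
```

```text
time: 3.15
eef_pos: [0.4364, -0.1445, 0.2359]
tcp_rot: [0.083, 0.997, -0.001, 0.001]
contact_force: [-0.1, 0.0, -0.5]
opening: 1.003
finger_force: 0.0
time: 4.15
eef_pos: [0.4361, -0.1444, 0.235]
tcp_rot: [0.083, 0.997, -0.0, 0.001]
contact_force: [0.4, 0.2, 3.3]
opening: 0.251
finger_force: 59.2
t 4.15 tcp [ 0.4361 -0.1444  0.235 ] ty ang 80.42 tz [ 0.001 -0.    -1.   ] op 0.2513281711369372 ff 59.17643845081329 cf [0.4 0.2 3.3] rel cm [0.12 0.07 0.3 ]
```

```bash
python3 -m pendant '[{"dx":0,"dy":0,"dz":-1.5,"twist":0},{"dx":0,"dy":0,"dz":-4,"twist":0},{"dx":0,"dy":0,"dz":-6.5,"twist":0},{"dx":-1.5,"dy":0.2,"dz":-8,"twist":0},{"dx":-4.5,"dy":0.7,"dz":-8,"twist":0},{"dx":-8,"dy":1.3,"dz":-8,"twist":0},{"dx":-11.5,"dy":1.9,"dz":-8,"twist":0},{"dx":-14,"dy":2.4,"dz":-8,"twist":0},{"dx":-15.3,"dy":2.6,"dz":-8,"twist":0},{"dx":-15.3,"dy":2.6,"dz":-8,"twist":0}]'
python3 -c "
from h import *
go([.6,.048,.315])
c,P=cam('top');m=(P[...,0]>.5)&(P[...,0]<.6)
for a,b in((-.14,-.06),(.08,.18)):
  k=m&(P[...,1]>a)&(P[...,1]<b)&(P[...,2]>.015)&(P[...,2]<.15)
  print(np.c_[P[k].min(0),P[k].max(0)].round(3)) if k.any() else 0
c,P=cam('scene');cv2.imwrite('pics/b.png',cv2.resize(c['img'][60:300,90:390,::-1],(700,560)))
"
```

```text
time: 5.4
eef_pos: [0.5908, -0.144, 0.3135]
tcp_rot: [0.083, 0.997, 0.0, -0.001]
contact_force: [0.5, -0.2, -3.2]
opening: 0.247
finger_force: 59.1
t 5.4 tcp [ 0.5908 -0.144   0.3135] ty ang 80.45 tz [-0.002  0.001 -1.   ] op 0.24676116356545533 ff 59.1478568315506 cf [ 0.5 -0.2 -3.2] rel cm [ 2.28 19.09 -0.14]
[[ 0.51   0.584]
 [-0.099 -0.061]
 [ 0.016  0.034]]
[[0.5   0.583]
 [0.081 0.18 ]
 [0.015 0.041]]
```

View pics/b.png

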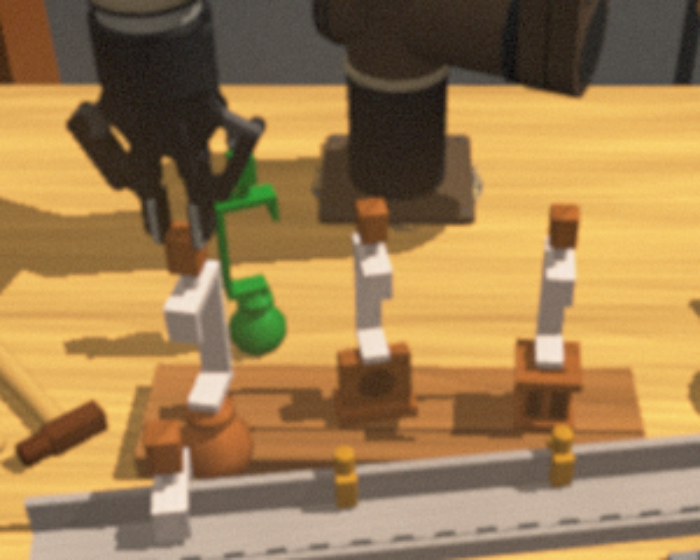

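The gourd (215,440) hangs upright in the gripper at (180,240). The plaque and lantern are still standing, and objects on the bench in the path are low. Next I move along the rail and turn square to it.

```bash
python3 -m pendant '[{"dx":0.2,"dy":1.5,"dz":0,"twist":-1},{"dx":0.8,"dy":4.5,"dz":0,"twist":-4},{"dx":1.4,"dy":8,"dz":0,"twist":-8},{"dx":2,"dy":12,"dz":0,"twist":-12},{"dx":2.6,"dy":15.5,"dz":0,"twist":-16},{"dx":3,"dy":18,"dz":0,"twist":-17.5},{"dx":3.2,"dy":19,"dz":0,"twist":-17.5},{"dx":3.2,"dy":19,"dz":0,"twist":-17.5}]'
cat > m.py <<'E'
from h import *
go([.6655,.048,.22])
c,P=cam('top');hs=cv2.cvtColor(c['img'],cv2.COLOR_RGB2HSV);S=hs[...,1]
z0=ctrl.get_state()["eef_pos"]
m=(abs(P[...,0]-z0[0])<.06)&(abs(P[...,1]-z0[1])<.05)&(abs(P[...,2]-(z0[2]-.017))<.007)&(S<80)
if m.any(): print("bridge",m.sum(),cv2.minAreaRect((P[m][:,:2]*1000).astype(np.float32)),np.median(P[m][:,2]))
c,P=cam('scene');hs=cv2.cvtColor(c['img'],cv2.COLOR_RGB2HSV);S=hs[...,1]
m=(abs(P[...,0]-z0[0])<.06)&(abs(P[...,1]-z0[1])<.05)&(P[...,2]<z0[2]+.005)&(P[...,2]>z0[2]-.05)&(S<80)
m2=m&(abs(P[...,2]-(z0[2]-.017))<.005)
for l,k in(("bridge s",m2),("tongue",m&(P[...,2]<z0[2]-.022))):
    if k.any():
        Q=P[k];print(l,k.sum(),Q.min(0).round(4),Q.max(0).round(4),np.median(Q,0).round(4),cv2.minAreaRect((Q[:,:2]*1000).astype(np.float32)))
E
python3 m.py
```

```text
time: 6.5
eef_pos: [0.5906, 0.049, 0.3148]
tcp_rot: [-0.07, 0.998, -0.0, 0.0]
contact_force: [0.3, -1.0, -2.8]
opening: 0.25
finger_force: 59.2
t 6.5 tcp [0.5906 0.049  0.3148] ty ang 97.98 tz [ 0. -0. -1.] op 0.24978720878390973 ff 59.16509985923767 cf [ 0.3 -1.  -2.8] rel cm [-7.4  -1.13  9.49]
bridge s 246 [0.5623 0.0325 0.2929] [0.6212 0.0619 0.3027] [0.5995 0.0473 0.2966] ((590.195556640625, 47.47407150268555), (59.581905364990234, 23.952842712402344), 8.781694412231445)
tongue 182 [0.5638 0.0326 0.2649] [0.6208 0.0622 0.2926] [0.6172 0.0487 0.2804] ((591.5501708984375, 46.907814025878906), (59.182674407958984, 22.70734977722168), 9.493817329406738)
```

```bash
python3 -m pendant '[{"dx":0,"dy":0,"dz":1.5,"twist":0},{"dx":0,"dy":0,"dz":3.5,"twist":0},{"dx":0,"dy":-0.2,"dz":5.1,"twist":0},{"dx":-1,"dy":-0.3,"dz":5.1,"twist":0},{"dx":-3,"dy":-0.6,"dz":5.1,"twist":0},{"dx":-5,"dy":-0.9,"dz":5.1,"twist":0},{"dx":-6.7,"dy":-1.1,"dz":5.1,"twist":0},{"dx":-7.4,"dy":-1.1,"dz":5.1,"twist":0},{"dx":-7.4,"dy":-1.1,"dz":5.1,"twist":0}]'
cat >> m.py <<'E'
cv2.imwrite(f'pics/s{int(z0[2]*1e4)}.png',cv2.resize(c['img'][100:340,110:410,::-1],(700,560)))
import glob;print(glob.glob('pics/s[0-9]*'))
E
python3 m.py; cp pics/s2*.png pics/c.png
```

```text
time: 7.72
eef_pos: [0.6662, 0.048, 0.2634]
tcp_rot: [-0.069, 0.998, 0.0, -0.0]
contact_force: [-0.2, 1.0, -3.0]
opening: 0.253
finger_force: 59.2
t 7.725 tcp [0.6662 0.048  0.2634] ty ang 97.93 tz [-0.  0. -1.] op 0.2527623825665791 ff 59.19214189052582 cf [-0.2  1.  -3. ] rel cm [0.07 0.01 4.34]
bridge s 278 [0.6351 0.031  0.2415] [0.6955 0.0626 0.2505] [0.6753 0.0469 0.2452] ((663.8712768554688, 47.20352554321289), (60.71068572998047, 24.66691017150879), 8.630578994750977)
tongue 191 [0.638  0.0311 0.2136] [0.6962 0.0633 0.2414] [0.6918 0.0486 0.2284] ((665.1126708984375, 46.557220458984375), (58.80386734008789, 24.422950744628906), 10.29175090789795)
['pics/s2634.png']
```

View pics/c.png

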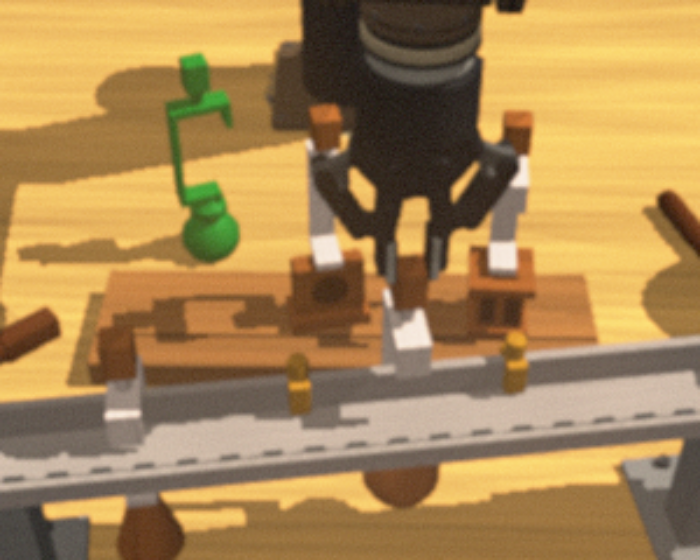

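The tongue (408,355) is over the channel between the pins (298,385) and (515,365). The gourd bulb is below the rail (400,485). Now I lower it.

```bash
python3 -m pendant '[{"dx":0,"dy":0,"dz":0.8,"twist":0},{"dx":0,"dy":0,"dz":1.8,"twist":0},{"dx":0,"dy":0,"dz":2.8,"twist":0},{"dx":0,"dy":0,"dz":3.5,"twist":0},{"dx":0,"dy":0,"dz":3.9,"twist":0},{"dx":0,"dy":0,"dz":4.1,"twist":0},{"dx":0,"dy":0,"dz":4.2,"twist":0},{"dx":0,"dy":0,"dz":4.2,"twist":0}]'
python3 m.py
```

```text
time: 8.82
eef_pos: [0.666, 0.0479, 0.2219]
tcp_rot: [-0.069, 0.998, -0.0, 0.0]
contact_force: [0.2, 0.1, -3.4]
opening: 0.253
finger_force: 59.2
t 8.825 tcp [0.666  0.0479 0.2219] ty ang 97.93 tz [ 0.001 -0.    -1.   ] op 0.2525133325982582 ff 59.17893648147583 cf [ 0.2  0.1 -3.4] rel cm [0.05 0.02 0.19]
bridge s 266 [0.6344 0.0316 0.1999] [0.6949 0.0626 0.2097] [0.6764 0.0477 0.2037] ((663.945556640625, 46.842735290527344), (62.4348030090332, 24.56399917602539), 8.544652938842773)
tongue 912 [ 0.6388 -0.0008  0.1719] [0.726  0.0977 0.1998] [0.6729 0.0541 0.1816] ((682.3656616210938, 48.49028778076172), (87.1295394897461, 98.54393768310547), 0.04779025912284851)
['pics/s2218.png', 'pics/s2634.png']
```

Not in contact yet; about 2 mm to go.

```bash
python3 -m pendant '[{"dx":0,"dy":0,"dz":0.1,"twist":0},{"dx":0,"dy":0,"dz":0.2,"twist":0},{"dx":0,"dy":0,"dz":0.2,"twist":0},{"dx":0,"dy":0,"dz":0.2,"twist":0}]'
```

```text
time: 9.43
eef_pos: [0.6661, 0.0479, 0.2201]
tcp_rot: [-0.069, 0.998, -0.0, 0.0]
contact_force: [-0.8, 0.7, -0.0]
opening: 0.252
finger_force: 59.4
```

The lip now carries the weight (force 0). I'll release partway and withdraw upward.

```bash
python3 -m pendant '[{"dx":0,"dy":0,"dz":0,"twist":0},{"dx":0,"dy":0,"dz":0,"twist":0},{"dx":0,"dy":0,"dz":0,"twist":0},{"dx":0,"dy":0,"dz":0,"twist":0}]' 60
python3 -m pendant '[{"dx":0,"dy":0,"dz":-0.5,"twist":0},{"dx":0,"dy":0,"dz":-2,"twist":0},{"dx":0,"dy":0,"dz":-4,"twist":0},{"dx":0,"dy":0,"dz":-7,"twist":0},{"dx":0,"dy":0,"dz":-11,"twist":0},{"dx":0,"dy":0,"dz":-15,"twist":0},{"dx":0,"dy":0,"dz":-15,"twist":0},{"dx":0,"dy":0,"dz":-15,"twist":0}]'
python3 - <<'E'
from h import *
c,P=cam('scene');S=cv2.cvtColor(c['img'],cv2.COLOR_RGB2HSV)
near=(abs(P[...,0]-.666)<.06)&(abs(P[...,1]-.048)<.05)
m=near&(P[...,2]>.197)&(P[...,2]<.21)&(S[...,1]<80)
print("bridge",cv2.minAreaRect((P[m][:,:2]*1000).astype(np.float32)),np.median(P[m],0))
m=near&(P[...,2]>.245)&(P[...,2]<.26)&(S[...,1]>90);print("grip top",P[m].min(0),P[m].max(0))
cv2.imwrite('pics/d.png',cv2.resize(c['img'][100:340,110:410,::-1],(700,560)))
E
```

```text
time: 9.93
eef_pos: [0.6659, 0.0479, 0.2197]
tcp_rot: [-0.069, 0.998, -0.0, 0.0]
contact_force: [0.5, -0.6, 0.6]
opening: 0.599
finger_force: 0.0
time: 10.92
eef_pos: [0.6657, 0.0479, 0.3699]
tcp_rot: [-0.069, 0.998, -0.0, 0.0]
contact_force: [-0.0, -0.4, -0.5]
opening: 0.597
finger_force: 0.0
bridge ((664.423095703125, 47.055572509765625), (59.93983459472656, 24.369821548461914), 9.436249732971191) [0.67694878 0.04779959 0.20210659]
grip top [0.64925885 0.03396339 0.24511697] [0.67667786 0.05976936 0.25294609]
```

View pics/d.png

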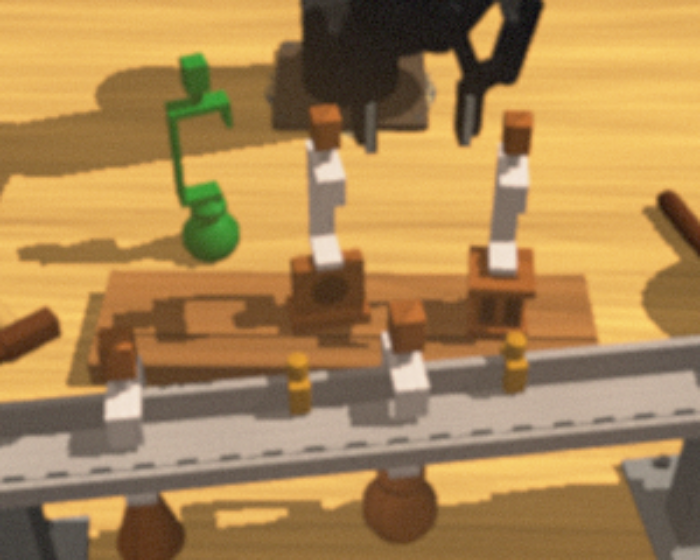

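The gourd hangs seated at (408,370), bulb at (400,505), centred between the pins and upright. The plaque and lantern are standing and the gripper is clear.

```bash
python3 -c "
from plant import ctrl
print(ctrl.sign_off())"
```

```text
the job is handed in; nothing more can be done
None
```

The gourd hangs upright on the rail, centred between the stop pins with its tongue in the channel. The plaque and lantern are still standing and the gripper is clear. I handed the job in about 11 s into the 40 s limit; sign-off returned no verdict.

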